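# Clear an overbaked biscuit down the reject chute

## Robot

A 6-joint arm with a two-finger parallel gripper is mounted at the origin on the work surface. World frame = base frame: x ahead of the robot, y to its left, z up, the work surface at z = 0. Lengths are in mm, angles in rad, forces in N, time in s.
With the tool pointing down it reaches from about 400 to 925 mm from the base axis. Payload 12.5 kg.
Tool frame: the origin (TCP) lies at the very end of the fingers, on their centre line; the grasp point (between the pads) lies 19 mm behind it; z points along the fingers, x is the direction in which the jaws open and shut, and the axes are right-handed (so a half turn about z gives the same grasp; the last joint's range is limited). The gripper opens to 95 mm and grips with 3 to 60 N. Pads are 20 mm wide; open, the fingers measure 119 mm over their backs; the gripper's body (75 mm by 180 mm) begins 59 mm behind the grasp point.
Start: joints at [-1.292, 0.491, 1.559, -0, 1.092, -0.106], TCP at [234.632, -579.305, 214.661] pointing down, gripper open.
Joint ranges: [-3.1, 3.1], [-0.84, 2.19], [0.05, 2.79], [-1.13, 4.28], [0.06, 2.93], [-2.69, 2.69]. Speed limits (rad/s): [2.22, 2.22, 2.79, 3.14, 3.14, 3.14].

## Interface

Orientations are given as [roll, pitch, yaw] about the fixed x, y, z axes, in that order (R = Rz(yaw) Ry(pitch) Rx(roll)).
In Python, from cell import env gives the robot as it stands.
- The arm moves only by the tool arm_command, never from a script. Its argument "motion" is one flat list of numbers, 7 for each row, row after row: the opening, from -1 (shut) to 1 (fully open), then the shift along the tool's x, y, z in mm, then the turn, a rotation vector about the tool's x, y, z in degrees. In form: [fingers, dx, dy, dz, rx, ry, rz, fingers, dx, dy, dz, rx, ry, rz, ...]. A call has 1 to 20 rows; each row is the pose to reach, as a shift and turn from the pose commanded when the call began, along the tool's axes at that moment; what a row does not reach only later rows make up. A row lasts 1/10 s, in which the tool goes at most 50 mm and 8.59 degrees, less where a joint would pass 70% of its speed; a pose out of reach is approached as far as the arm can. A call with a gripper value outside its range is refused whole. The fingers move at their own pace and stop on an object; the grip force is fixed at half the most. Time passes only in rows, so rows that repeat a pose let the fingers close. It gives the time, the measured TCP pose, the force and the opening at its end, in the units of the state.
- env.state(): the state, without advancing time (a new reading comes with each control period).
- env.read_camera(name): name is "scene" or "top" or "wrist"; returns (picture, depth): 420x560x3 uint8, red, green, blue; 420x560 float32, mm along the optical axis (not along the pixel's ray), 0 where there is no reading.
- env.calibration(name): a dict with "fx", "fy", "cx", "cy" (pixels), "distortion" ([k1, k2, p1, p2, k3] as OpenCV has them; the pictures are not rectified), "cam_to_world" (4x4, takes a point from camera to world coordinates). Camera axes: x right, y down, z forward; pixel columns grow to the right and rows downward; lengths in mm; the calibration is good to about 2 mm. A picture is of the moment at which its call begins: read the wrist's pose just before it. calibration takes no time and is no camera call; for the wrist camera it gives the pose at the moment of the call.
- env.job_done(): hands the job in, once; it reports no verdict.
Trained networks look in the newest picture that a camera, given by its name, has taken for a name from the list of things; names that differ only in an ending like _2 or _b are one class to them, and where a whole thing is asked for, a point or a joint stands for the part that bears it (a point fixed in the world has none). Each returns a list of dicts, best first, with "confidence" (0 to 1); they miss things now and then, are a little off and sometimes report something else, mostly with a low value. They report only what shows in the picture. A call takes as long as a camera call. They do not tell look-alikes from the thing itself.
- env.recognise(camera, label): "location" ([column, row] in pixels, amid what is visible of it).
- env.silhouettes(camera, label): "region" (420x560 bool, what is visible of it) and "location" ([column, row] in pixels, amid what is visible of it).
- env.spot_point(camera, label): "location" ([column, row] in pixels: a listed point, or the origin of a listed thing).
The state is a dict: "t": time; "joints": joint angles; "qvel": joint speeds; "tau": joint torques, N m; "eef_pos": TCP position; "tcp_rot": TCP orientation; "ft_force": force on the tool from outside, world axes, zero at the start; "moment": the same for the moment, N m; "opening": opening from 0.0 (shut) to 1.0 (fully open).
Only numpy, scipy, OpenCV 4.12 (cv2) and the standard library are available. Lean on these libraries where they do the work, as an engineer would, in place of code of your own. Each camera call takes 0.05 s, during which the arm holds its last target.

## Task

Get rid of the overbaked biscuit left on the reject chute's deck: slide the lock bolt fully back to free the hatch, slide the hatch fully open, then push the biscuit over the edge of the opening so that it drops into the tub below. Leave the bolt back and the hatch open, and do not disturb the shaker, the jar and the bowl standing around.

Things in the scene. Friction and masses are not known exactly. Their poses are not given: they have to be found in the camera images.
- chute: Steel reject chute fixed on the bench, yawed. Origin on the bench under the opening's centre; +x away from the robot, +y to its left. Flat deck 120 mm above the bench: x -90..225, y -190..240 mm. Rails 10 mm high on the deck at x = -74.5 and +74.5 (7 mm thick; the far one only at y above 50 and below -155) and at y = 237 mm (6 thick).
- opening (a point): Centre of the rectangular opening in the deck, at deck-top height (120 mm above the bench). The opening is 120 mm (chute's x) by 105 mm (chute's y), deck sheet 6 mm thick; at the start the hatch covers it.
- tub_floor (a point): Centre of the inner floor of the white open tub fixed under the opening: 170 (x) by 190 (y) by 70 mm high, walls 4 mm, standing on the bench.
- trough_edge (a point): Middle of the lower front edge of the steel hopper's trough that overhangs the bolt: x 125 mm in the chute's frame, 75 mm above the deck. Trough: x 125..225, y -85..85, up to 205 mm above the deck with its handle; shaft ends reach y +-105. Spout below: x 157..217, y -50..50. An upright tool meets the trough before the bolt is back; one leaning 30 to 45 deg back to the robot clears it.
- bolt (a joint): Lock bolt, dark steel bar 50 x 22 x 10 mm along the chute's x, just above the deck. Slides to the chute's +x. 0 = locked: its end stands between two lugs on the hatch's far edge and holds the hatch. 0.035 m = fully back (stop). Starts at 0 to 0.006; the hatch is free above about 0.02. Friction 2.5 N; stays where left.
- bolt_plate (a point): Middle of the top edge of the bolt's upright thumb plate: 50 mm wide (chute's y), 8 mm thick (x), from 8 to 53 mm above the deck, flat face towards the robot. Moves with the bolt; at bolt = 0 it is at x 105, y 0 mm in the chute's frame.
- hatch (a joint): Sliding hatch, aluminium sheet 136 (x) by 118 (y) by 5 mm, 1 mm above the deck, over the opening. Slides to the chute's -y (robot's right). 0 = shut, 0.115 m = fully open (stop). Starts at 0. Friction 2.5 N; stays where left. Two lugs, 20 x 15 mm, tops 13 mm above the deck, stick out of its far edge (x 67..87 mm) either side of the bolt.
- hatch_grip (a point): Middle of the top edge of the hatch's upright grip plate, 60 mm wide (chute's x), 10 mm thick (chute's y), from 6 up to 51 mm above the deck. Moves with the hatch; at hatch = 0 it is at x -15, y 0 mm in the chute's frame.
- biscuit: Loose dark-brown round biscuit, 80 mm across, 20 mm thick, about 70 g, lying flat on the deck on the +y side of the hatch, between the two rails. Origin at the centre of its underside.
- shaker: Bystander: steel shaker, 74 mm across, 125 mm tall, loose on the bench. Origin at the centre of its underside.
- jar: Bystander: glass jar, 80 mm across, 120 mm tall, loose on the bench. Origin at the centre of its underside.
- bowl: Bystander: steel bowl, 120 mm across, 55 mm tall, loose on the bench. Origin at the centre of its underside.
Mind the look-alikes: they are no part of the job. There is more than one size of the biscuit; the one meant has the size given above.

How it is judged (in metres and radians):
On the way, in this order (a step that is already met when the one before it is completed fails the run):
1. the bolt is slid back while the hatch is still shut (value of joint bolt above 0.027 m and value of joint hatch below 0.02 m), for 0.2 s.
2. the hatch is slid open while the biscuit is still up on the deck (value of joint hatch above 0.1 m and z of biscuit in the frame of chute above 0.1 m), for 0.2 s.
3. the biscuit has dropped into the tub (z of biscuit in the frame of chute below 0.075 m and x of biscuit in the frame of chute between -0.085 and 0.085 m and y of biscuit in the frame of chute between -0.095 and 0.095 m), for 0.2 s.
At the end, for the whole second after the job is handed in: The bolt is at least 27 mm back (of 35), the hatch at least 100 mm open (of 115), and the biscuit lies at rest in the tub under the opening (all of step 3 and value of joint bolt above 0.027 m and value of joint hatch above 0.1 m and linear speed of biscuit below 0.02 m/s); the robot touches nothing.
It fails at once if the shaker is moved by more than 30 mm (distance of shaker from where it was at the start of the episode above 0.03 m).
It fails at once if the jar is moved by more than 30 mm (distance of jar from where it was at the start of the episode above 0.03 m).
It fails at once if the bowl is moved by more than 30 mm (distance of bowl from where it was at the start of the episode above 0.03 m).
It also fails if it takes over 64 s, if anything falls off the work surface, if the arm or the gripper's body presses on something with over 40 N, if the wrist force passes 120 N, or if a joint passes its speed limit or range.

## Working session

There is one attempt and no reset: what is moved stays moved. The work goes in short steps, Python scripts to look and compute and a tool call to move; the robot and the scene stay as the last step left them, time stands still between calls to the robot, and variables do not carry over. Pictures are saved under pics/ and viewed, and the job is handed in when it is done.

Besides the shell and the picture viewer there is one more tool, called after ">>>" in YAML: its name, and indented under it one key for each argument. arm_command: Moves the arm, as the interface text tells. Its arguments: {"type":"object","properties":{"motion":{"type":"array","items":{"type":"number"}}},"required":["motion"]}

```bash
mkdir -p pics; ls
cat > h.py <<'E'
import numpy as np,cv2
from cell import env
def px2w(cal,uv,depth):
    K=np.array([[cal['fx'],0,cal['cx']],[0,cal['fy'],cal['cy']],[0,0,1]])
    p=cv2.undistortPoints(np.array([[uv]],float),K,np.array(cal['distortion'],float))[0,0]
    T=np.array(cal['cam_to_world'])
    return (T@np.array([p[0]*depth,p[1]*depth,depth,1]))[:3]
def onz(cal,uv,z):
    T=np.array(cal['cam_to_world']);a=T[:3,3];b=px2w(cal,uv,1000.)
    return a+(b-a)*(z-a[2])/(b[2]-a[2])
E
python3 - <<'E'
from h import *
for c in['scene','top','wrist']:
    p,d=env.read_camera(c); cv2.imwrite(f'pics/{c}0.png',p[:,:,::-1]); np.save(f'{c}0.npy',d)
print(env.state())
E
```

```text
pics
{'t': 0.15, 'joints': array([-1.29161727e+00,  4.91402773e-01,  1.55928138e+00,  5.71273421e-06,
        1.09167819e+00, -1.05615160e-01]), 'qvel': array([ 3.33138153e-04, -2.63048387e-03, -1.25226956e-03,  7.59018340e-05,
       -5.02830207e-04, -5.52649709e-04]), 'tau': array([ 6.06782942e-04, -6.12891841e+01, -2.58277720e+01,  6.91862544e-02,
        4.73674061e-02, -7.66123821e-05]), 'eef_pos': array([ 234.57526551, -579.13988416,  214.21703751]), 'tcp_rot': array([-3.14150647e+00,  7.64866392e-04, -1.18600471e+00]), 'ft_force': array([ 0.23172508,  0.42832659, -0.11038181]), 'moment': array([-0.00602668, -0.00388957, -0.02735357]), 'opening': 1.0004295415431288}
```

View pics/scene0.png

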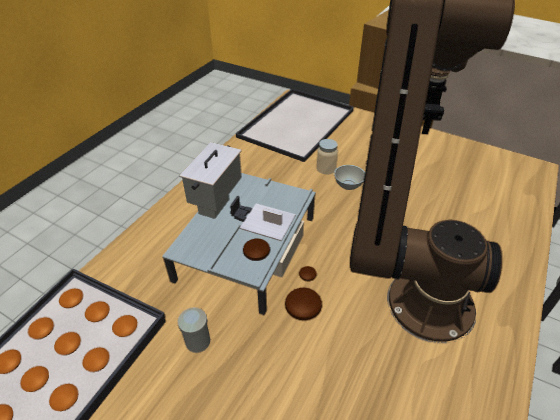

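View pics/top0.png

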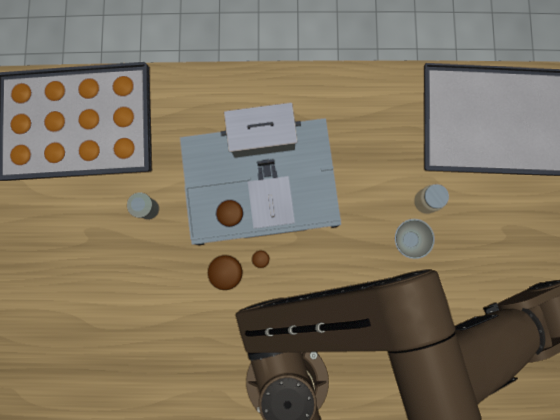

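Run:
```python
from h import *
for c in['top','scene']:
    d=np.load(c+'0.npy');cal=env.calibration(c)
    env.read_camera(c)
    print(c,np.array(cal['cam_to_world'])[:3,3])
    for n in ['opening','tub_floor','trough_edge','bolt_plate','hatch_grip','biscuit','chute']:
        for r in env.spot_point(c,n)[:4]:
            u=r['location'];print(n,round(r['confidence'],2),np.round(u,1),end=' ')
            z={'biscuit':120,'opening':120,'bolt_plate':173,'hatch_grip':171,'trough_edge':195,'chute':0,'tub_floor':4}[n]
            print('plane',onz(cal,u,z).round(1), end=' ')
            dd=d[int(round(u[1])),int(round(u[0]))]; print('depth',px2w(cal,u,dd).round(1) if dd else None)
    for n in ['biscuit','shaker','jar','bowl']:
        for r in env.recognise(c,n)[:4]:
            u=r['location'];dd=d[int(round(u[1])),int(round(u[0]))];print(n,round(r['confidence'],2),np.round(u,1),px2w(cal,u,dd).round(1))
```

```text
top [ 336.33412417    4.12935866 1642.34552782]
opening 0.6 [274.8 198.9] plane [534.2  32.3 120. ] depth [532.9  32.1 130.2]
opening 0.5 [271.  204.7] plane [517.5  43.3 120. ] depth [512.5  42.2 162.5]
trough_edge 0.94 [263.2 154.6] plane [647.6  62.4 195. ] depth [663.7  65.4 120.1]
bolt_plate 0.51 [264.2 157.1] plane [645.2  60.5 173. ] depth [655.9  62.4 122.2]
hatch_grip 0.61 [271.6 205. ] plane [510.6  40.3 171. ] depth [510.9  40.4 168.3]
hatch_grip 0.41 [262.6 158.8] plane [640.9  65.  171. ] depth [651.6  67.2 118.9]
biscuit 0.9 [221.6 273.8] plane [321.6 183.7 120. ] depth [320.7 194.8  26.4]
biscuit 0.83 [256.  257.1] plane [368.3  86.3 120. ] depth [370.6  92.3   9.7]
biscuit 0.7 [228.4 211.3] plane [499.3 165.3 120. ] depth [497.5 163.5 136.8]
chute 0.93 [274.1 204.7] plane [531.8  36.8   0. ] depth [516.7  34.3 126.9]
chute 0.41 [264.1 163.3] plane [661.9  67.5   0. ] depth [627.8  60.8 172. ]
biscuit 0.93 [225.7 212.6] [493.5 170.7 140.6]
biscuit 0.76 [258.8 256.8] [371.5  83.7  10. ]
biscuit 0.58 [225.4 273.9] [320.4 183.5  25.4]
shaker 0.77 [139.2 205.4] [517.5 422.
[... 628 characters left out ...]
274.2 212.1] plane [504.6  41.9 171. ] depth [503.5  43.7 173. ]
biscuit 0.86 [256.2 251.8] plane [494.4 164.3 120. ] depth [483.4 180.4 142.2]
biscuit 0.8 [302.6 310.4] plane [287.9 275.1 120. ] depth [313.8 217.2  24.7]
biscuit 0.75 [306.2 271.7] plane [336.2 159.1 120. ] depth [370.5  81.7  14.3]
chute 0.75 [267.1 249.7] plane [527.4  52.1   0. ] depth [461.9 156.9 139.6]
biscuit 0.94 [303.  304.7] [322.2 198.2  22.3]
biscuit 0.82 [257.4 249.4] [485.2 171.1 142.1]
biscuit 0.58 [308.1 270.7] [366.8  76.1  15.4]
shaker 0.62 [197.4 330.4] [493.2 445.5 105.5]
jar 0.72 [326.8 155.2] [ 530.4 -402.6   89.6]
jar 0.44 [198.4 331.8] [491.9 444.6  98.7]
bowl 0.68 [348.1 176.8] [ 438.9 -414.6   12.1]
```

Run:
```python
from h import *
cal=env.calibration('top');d=np.load('top0.npy')
p=cv2.imread('pics/top0.png')
cv2.imwrite('pics/topcrop.png',cv2.resize(p[90:300,160:360],None,fx=3.8,fy=2.85*1.0,interpolation=cv2.INTER_CUBIC) if 0 else cv2.resize(p[95:250,170:350],None,fx=3.8,fy=3.8,interpolation=cv2.INTER_CUBIC))
vv,uu=np.mgrid[100:260,165:355]
pts=np.array([px2w(cal,(u,v),d[v,u]) for v,u in zip(vv.ravel(),uu.ravel())]).reshape(vv.shape+(3,))
np.save('pts.npy',pts)
z=pts[...,2]
m=(z>112)&(z<200)
pp=pts[m]
# fit chute pose: maximize match of rect. use model: deck x -90..225,y -190..240
from scipy.optimize import minimize
h=pts.reshape(-1,3); ok=np.isfinite(h[:,2]); h=h[ok]
on=(h[:,2]>105)
def loss(q):
    c,s=np.cos(q[2]/100),np.sin(q[2]/100)
    dx=h[:,0]-q[0];dy=h[:,1]-q[1]
    x=c*dx+s*dy;y=-s*dx+c*dy
    sd=np.minimum(np.minimum(x+90,225-x),np.minimum(y+190,240-y))
    pin=1/(1+np.exp(-sd/2.))
    w=(x<130) # ignore trough-occluded
    return np.sum(w*(pin-on)**2)
best=None
for yaw in [0,8,15,-8]:
    r=minimize(loss,[530,45,yaw],method='Nelder-Mead',options=dict(maxiter=2000,xatol=.05,fatol=.01))
    print(r.x,r.fun)
print('deck z',np.median(z[(z>112)&(z<130)]))
# yaw check with edges
```

```text
[5.23914442e+02 4.96022724e+01 5.40297118e-04] 981.2001216402788
[530.07394833  45.10530074  12.49912942] 376.0138126696959
[530.09549546  45.09849609  12.51063304] 376.01165790042154
[530.1103782   45.08564798  12.4864187 ] 376.0228476431367
deck z 119.69968966992315
```

View pics/topcrop.png

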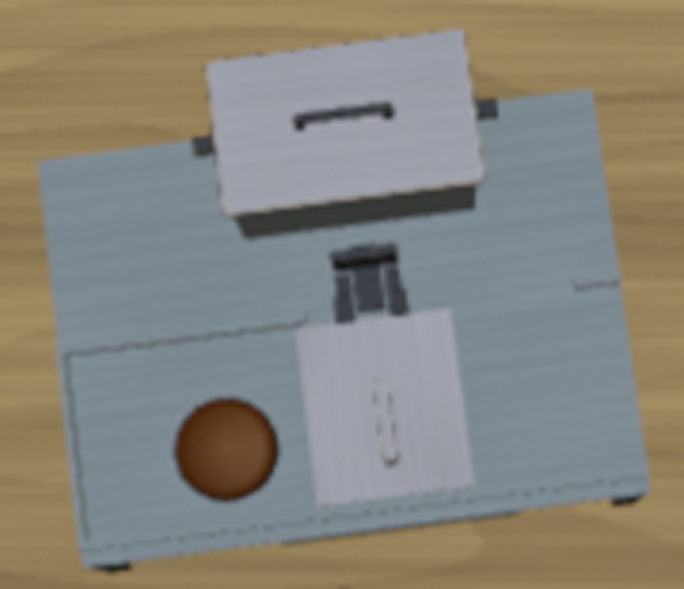

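```bash
cat >> h.py <<'E'
Q=[530.1,45.1,.125]
def c2w(p,Q=Q):
    c,s=np.cos(Q[2]),np.sin(Q[2]);x,y,z=p
    return np.array([Q[0]+c*x-s*y,Q[1]+s*x+c*y,120+z])
def w2c(p,Q=Q):
    c,s=np.cos(Q[2]),np.sin(Q[2]);dx,dy=p[0]-Q[0],p[1]-Q[1]
    return np.array([c*dx+s*dy,-s*dx+c*dy,p[2]-120])
def proj(cal,w):
    T=np.linalg.inv(np.array(cal['cam_to_world']));pc=(T@np.r_[w,1])[:3]
    K=np.array([[cal['fx'],0,cal['cx']],[0,cal['fy'],cal['cy']],[0,0,1]])
    return cv2.projectPoints(pc.reshape(1,1,3),np.zeros(3),np.zeros(3),K,np.array(cal['distortion'],float))[0][0,0]
def over(cam,img,f,box,Q=Q,b=0,hh=0,bis=None,pose=None):
    cal=pose or env.calibration(cam);x0,y0,x1,y1=box
    im=cv2.resize(img[y0:y1,x0:x1],None,fx=f,fy=f,interpolation=cv2.INTER_CUBIC)
    def poly(P,col):
        q=np.array([(proj(cal,c2w(p,Q))-[x0,y0]+.5)*f for p in P]);cv2.polylines(im,[q.round().astype(int)],True,col,1)
    R=lambda a,b_,c,d,z:[(a,c,z),(b_,c,z),(b_,d,z),(a,d,z)]
    poly(R(-90,225,-190,240,0),(0,0,255))
    poly(R(-68,68,-59-hh,59-hh,6),(0,255,0))
    poly(R(-45,15,-5-hh,5-hh,51),(255,0,0))
    poly(R(101+b,109+b,-25,25,53),(255,0,255))
    poly(R(125,225,-85,85,75),(0,255,255))
    if bis is not None: poly([(bis[0]+40*np.cos(t),bis[1]+40*np.sin(t),10) for t in np.linspace(0,6.28,40)],(0,255,255))
    return im
E
python3 - <<'E'
from h import *
pts=np.load('pts.npy').reshape(-1,3)
p=cv2.imread('pics/top0.png');img=p[100:260,165:355].reshape(-1,3).astype(int)
# biscuit pixels
m=(img[:,2]-img[:,0]>30)&(pts[:,2]>128)&(pts[:,2]<150)&(pts[:,1]>100)
C=np.array([w2c(q) for q in pts[m]])
uv=np.argwhere(m.reshape(160,190))[:,::-1].astype(np.float32)+[165,100]
print(m.sum(),C.mean(0),C.min(0),C.max(0)); bis=(C[:,:2].min(0)+C[:,:2].max(0))/2;print(bis, c2w((*bis,0)))
cv2.imwrite('pics/ov_top.png',over('top',p,3.8,(170,95,350,250),bis=bis))
s=cv2.imread('pics/scene0.png')
cv2.imwrite('pics/ov_scene.png',over('scene',s,4,(160,140,330,290),bis=bis))
print(pts[(pts[:,2]>155)&(pts[:,2]<176)&(pts[:,0]<560)&(pts[:,1]<90)].mean(0))
E
```

```text
508 [-22.07072854 120.7485645   17.17119333] [-61.06655653  85.7184668    8.40949685] [ 13.38049224 240.29933547  29.47022877]
[-23.84303214 163.00890113] [486.11990784 203.86442777 120.        ]
[511.81802256  42.82780798 169.02922606]
```

View pics/ov_top.png

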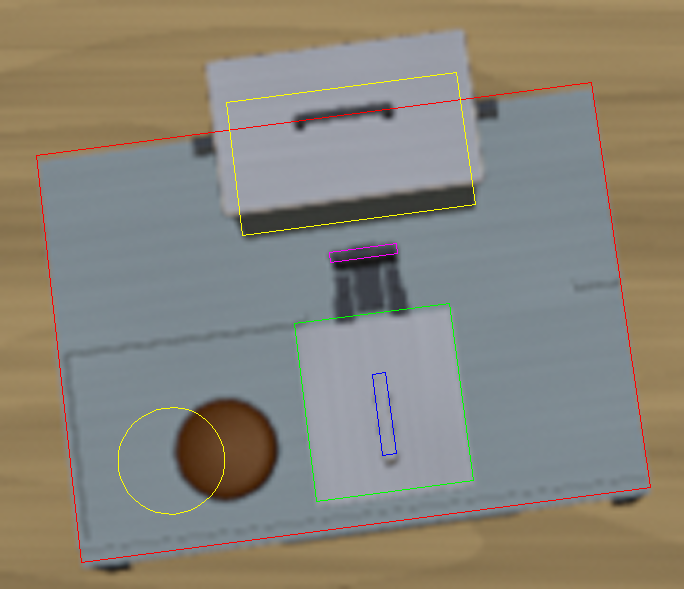

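View pics/ov_scene.png

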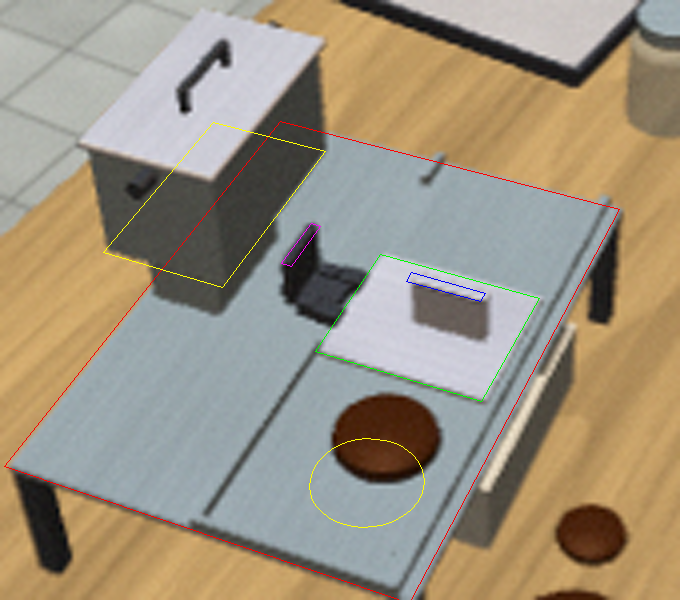

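```bash
sed -i 's/^Q=\[.*/Q=[528.5,45.0,.125]/' h.py
python3 - <<'E'
from h import *
cal=env.calibration('top')
c=w2c(onz(cal,(229.2,212.7),136));print('biscuit chute',c.round(1))
for e in[(216,212.7),(242.9,212.7)]: print(onz(cal,e,132).round(1))
s=cv2.imread('pics/scene0.png')[40:180,340:540]; w=cv2.imread('pics/wrist0.png')
s=cv2.resize(s,(560,392),interpolation=cv2.INTER_CUBIC)
cv2.imwrite('pics/g.png',s)
print(env.calibration('wrist')['cam_to_world'])
for n,cc in[('bolt_plate',(105,0,53)),('grip',(-15,0,51))]: print(n,c2w(cc))
E
```

```text
biscuit chute [-20.1 119.8  16. ]
[494.2 199.3 132. ]
[493.8 122.8 132. ]
[[ 3.75317325e-01 -8.89150617e-01 -2.61816895e-01  3.08545773e+02]
 [-9.26896369e-01 -3.59983202e-01 -1.06184820e-01 -5.49568596e+02]
 [ 1.64613830e-04  2.82530132e-01 -9.59258410e-01  3.85076536e+02]
 [ 0.00000000e+00  0.00000000e+00  0.00000000e+00  1.00000000e+00]]
bolt_plate [632.68075506  58.09084701 173.        ]
grip [513.61703499  43.129879   171.        ]
```

View pics/g.png

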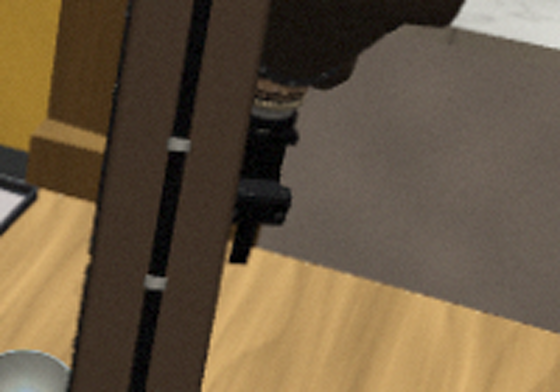

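View pics/wrist0.png

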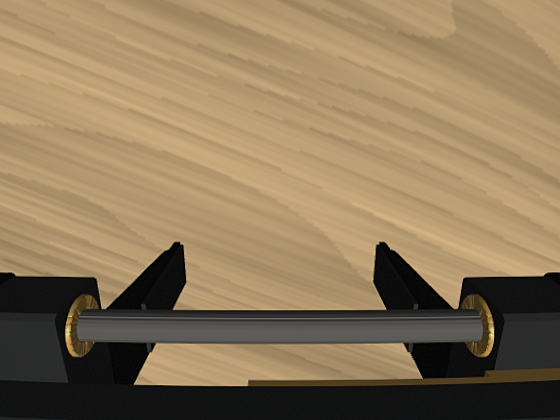

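```bash
cat >> h.py <<'E'
from scipy.spatial.transform import Rotation as Rn
def Rt(theta,yawoff=0):
    t=np.radians(theta);z=np.array([np.sin(t),0,-np.cos(t)]);x=np.array([0,-1.,0]);y=np.cross(z,x)
    return Rn.from_euler('z',Q[2]+np.radians(yawoff))*Rn.from_matrix(np.c_[x,y,z])
def goal(w,theta,yawoff=0,chute=True):
    st=env.state();R=Rn.from_euler('xyz',st['tcp_rot']);p=np.array(st['eef_pos'])
    t=c2w(w) if chute else np.array(w,float)
    print('goal world',t.round(1),'shift',R.inv().apply(t-p).round(1),'turn',np.degrees((R.inv()*Rt(theta,yawoff)).as_rotvec()).round(1))
def now():
    st=env.state();R=Rn.from_euler('xyz',st['tcp_rot'])
    print('t',round(st['t'],2),'chute',w2c(st['eef_pos']).round(1),'zdir',(Rn.from_euler('z',-Q[2])*R).apply([0,0,1]).round(3),'F',st['ft_force'].round(1),'op',round(st['opening'],2))
E
python3 - <<'E'
from h import *
goal((80,0,150),38);now()
E
```

```text
goal world [607.9  55.  270. ] shift [-447.8 -584.   -55.4] turn [37.8  4.9 14.3]
t 1.35 chute [-369.4 -582.8   94.6] zdir [ 0. -0. -1.] F [ 0.3 -0.7 -0.7] op 1.0
```

>>> arm_command:
  motion: [-1,0,0,-100,0,0,0,-1,0,0,-200,0,0,0,-1,0,0,-200,0,0,0,-1,0,0,-200,0,0,0,-1,0,0,-200,0,0,0,-1,0,0,-200,0,0,0]

```text
t: 1.95
eef_pos: [234.7, -579.3, 415.5]
tcp_rot: [3.141, -0.002, -1.186]
ft_force: [-1.2, -0.6, 0.2]
opening: 0.553
```

>>> arm_command:
  motion: [-1,-448,-584,40,38,5,14,-1,-448,-584,40,38,5,14,-1,-448,-584,40,38,5,14,-1,-448,-584,40,38,5,14,-1,-448,-584,40,38,5,14,-1,-448,-584,40,38,5,14,-1,-448,-584,40,38,5,14,-1,-448,-584,40,38,5,14,-1,-448,-584,40,38,5,14,-1,-448,-584,40,38,5,14,-1,-448,-584,40,38,5,14,-1,-448,-584,40,38,5,14,-1,-448,-584,40,38,5,14,-1,-448,-584,40,38,5,14,-1,-448,-584,40,38,5,14,-1,-448,-584,40,38,5,14,-1,-448,-584,40,38,5,14,-1,-448,-584,40,38,5,14,-1,-448,-584,40,38,5,14,-1,-448,-584,40,38,5,14]

```text
t: 3.95
eef_pos: [607.5, 54.0, 374.8]
tcp_rot: [-2.474, -0.003, -1.442]
ft_force: [-0.9, 0.8, -0.1]
opening: 0.004
```

Run:
```python
from h import *
now();goal((80,0,80),38)
p,d=env.read_camera('wrist');np.save('w1.npy',d);cv2.imwrite('pics/w1.png',over('wrist',p[:,:,::-1].copy(),1.4,(0,0,560,420),bis=(-20,120)))
```

```text
t 3.95 chute [ 79.5  -0.9 254.8] zdir [ 0.619  0.    -0.785] F [-0.9  0.8 -0.1] op 0.0
goal world [607.9  55.  200. ] shift [ -1.3 107.8 137.6] turn [-0.2  0.   0.2]
```

View pics/w1.png

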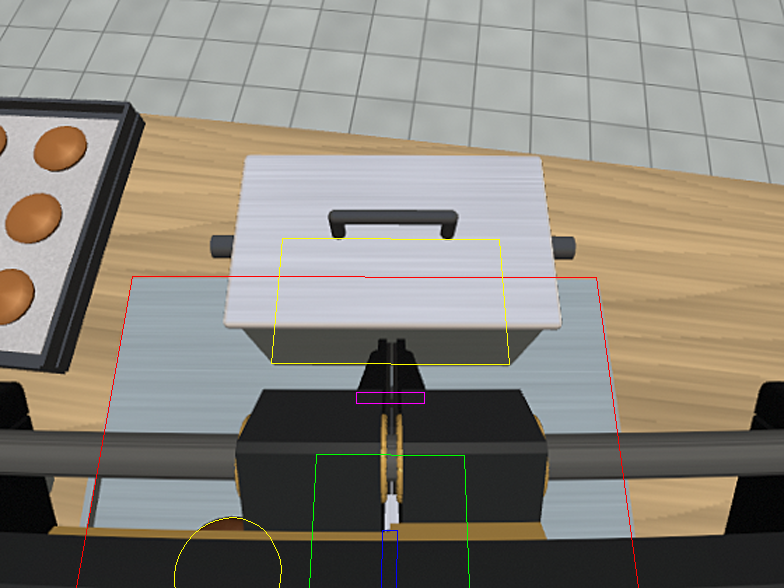

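>>> arm_command:
  motion: [-1,-1,28,34,0,0,0,-1,-1,55,70,0,0,0,-1,-1,82,104,0,0,0,-1,-1,108,138,0,0,0,-1,-1,120,154,0,0,0,-1,-1,130,167,0,0,0,-1,-1,139,177,0,0,0,-1,-1,139,177,0,0,0,-1,-1,139,177,0,0,0]

```text
t: 4.9
eef_pos: [610.1, 58.7, 161.4]
tcp_rot: [-2.466, 0.007, -1.434]
ft_force: [-0.1, 0.8, -0.6]
opening: 0.004
```

Run:
```python
from h import *
now();goal((100,0,30),38);goal((128,0,30),38)
p,d=env.read_camera('scene');cv2.imwrite('pics/s1.png',over('scene',p[:,:,::-1].copy(),4,(160,140,330,290)))
```

```text
t 4.9 chute [82.7  3.4 41.4] zdir [ 0.625  0.013 -0.781] F [-0.1  0.8 -0.6] op 0.0
goal world [627.7  57.5 150. ] shift [ 3.7 -6.4 19.7] turn [-0.7  0.8  0.3]
goal world [655.5  61.  150. ] shift [  4.1 -28.3  37.2] turn [-0.7  0.8  0.3]
```

View pics/s1.png

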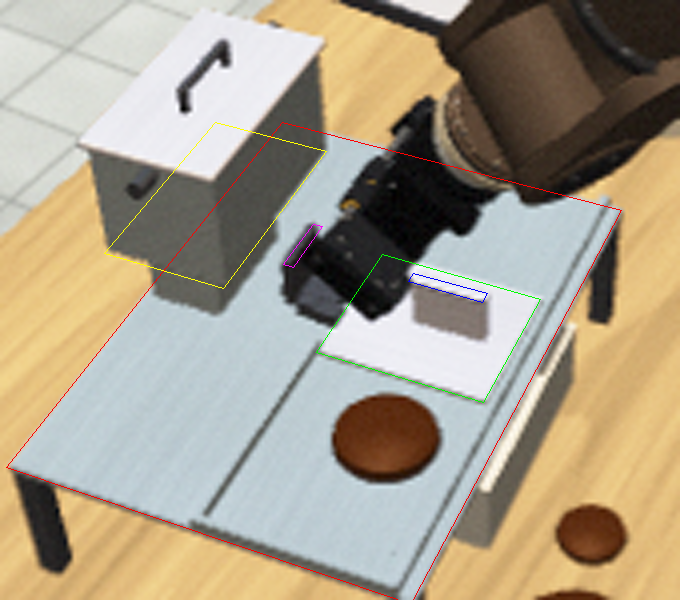

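>>> arm_command:
  motion: [-1,3,7,9,-1,1,0,-1,3,7,9,-1,1,0,-1,3,7,9,-1,1,0]

```text
t: 5.25
eef_pos: [610.7, 56.5, 150.7]
tcp_rot: [-2.483, -0.005, -1.443]
ft_force: [-0.2, 0.2, 0.3]
opening: 0.005
```

Run:
```python
from h import *
now();goal((90,0,30),38);goal((128,0,30),38)
```

```text
t 5.25 chute [83.   1.2 30.7] zdir [ 0.612 -0.002 -0.791] F [-0.2  0.2  0.3] op 0.01
goal world [617.8  56.2 150. ] shift [ 1.2 -5.1  4.8] turn [ 0.3 -0.1  0.3]
goal world [655.5  61.  150. ] shift [  1.3 -35.2  28.1] turn [ 0.3 -0.1  0.3]
```

>>> arm_command:
  motion: [-1,1,-4,3,0,0,0,-1,1,-8,6,0,0,0,-1,1,-11,9,0,0,0,-1,1,-14,11,0,0,0,-1,1,-17,13,0,0,0,-1,1,-20,16,0,0,0,-1,1,-23,18,0,0,0,-1,1,-26,20,0,0,0,-1,1,-29,22,0,0,0,-1,1,-32,25,0,0,0,-1,1,-32,25,0,0,0,-1,1,-32,25,0,0,0]

```text
t: 6.45
eef_pos: [651.0, 60.8, 150.3]
tcp_rot: [-2.484, -0.006, -1.443]
ft_force: [-0.4, -0.6, -0.1]
opening: 0.007
```

Run:
```python
from h import *
now();goal((128,0,30),38);goal((132,0,30),38)
p,d=env.read_camera('scene');cv2.imwrite('pics/s2.png',over('scene',p[:,:,::-1].copy(),4,(160,140,330,290)))
```

```text
t 6.45 chute [123.5   0.4  30.3] zdir [ 0.612 -0.003 -0.791] F [-0.4 -0.6 -0.1] op 0.01
goal world [655.5  61.  150. ] shift [ 0.5 -3.4  3. ] turn [ 0.3 -0.1  0.3]
goal world [659.5  61.5 150. ] shift [ 0.5 -6.6  5.4] turn [ 0.3 -0.1  0.3]
```

View pics/s2.png

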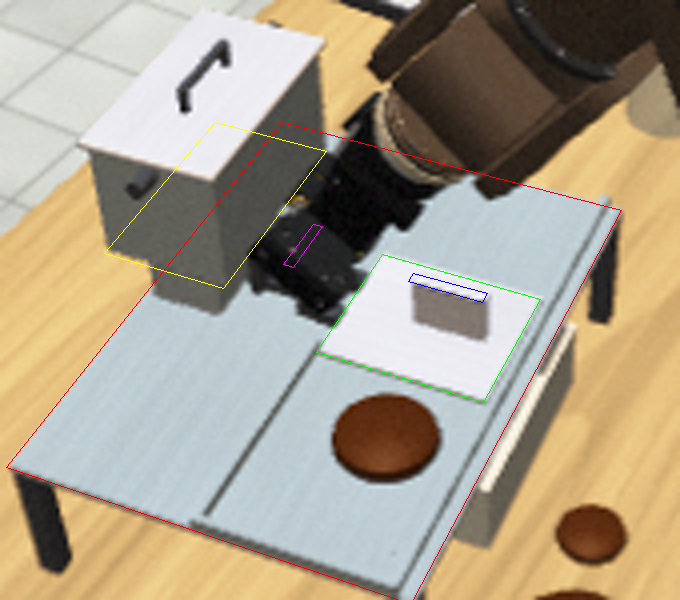

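>>> arm_command:
  motion: [-1,0,-2,1,0,0,0,-1,0,-3,2,0,0,0,-1,0,-4,3,0,0,0,-1,0,-4,3,0,0,0]

```text
t: 6.9
eef_pos: [653.5, 61.2, 149.6]
tcp_rot: [-2.487, -0.006, -1.443]
ft_force: [-23.5, -4.3, 12.1]
opening: 0.001
```

Run:
```python
from h import *
now()
p,d=env.read_camera('wrist');cv2.imwrite('pics/w2.png',p[:,:,::-1])
```

```text
t 6.9 chute [126.1   0.5  29.6] zdir [ 0.609 -0.003 -0.793] F [-23.5  -4.3  12.1] op 0.0
```

View pics/w2.png

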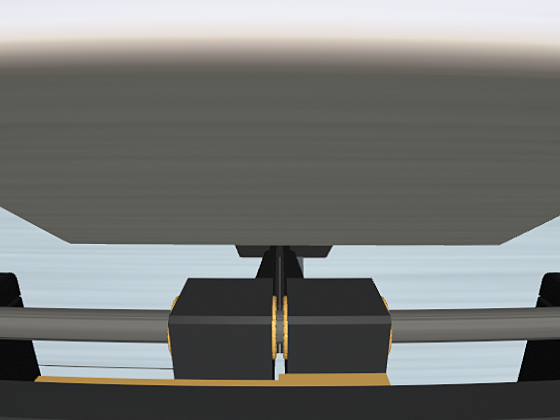

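>>> arm_command:
  motion: [-1,0,12,-9,0,0,0,-1,0,24,-18,0,0,0,-1,0,36,-27,0,0,0,-1,0,36,-27,0,0,0,-1,0,6,-67,0,0,0,-1,0,-24,-106,0,0,0,-1,0,-55,-146,0,0,0,-1,0,-55,-146,0,0,0]

```text
t: 7.75
eef_pos: [615.0, 67.7, 198.5]
tcp_rot: [-2.472, 0.02, -1.42]
ft_force: [0.4, 1.0, -0.1]
opening: 0.005
```

Run:
```python
from h import *
now();goal((-15,42,120),0);goal((-15,42,25),0)
p,d=env.read_camera('scene');cv2.imwrite('pics/s3.png',over('scene',p[:,:,::-1].copy(),4,(160,140,330,290),b=35))
```

```text
t 7.75 chute [88.7 11.7 78.5] zdir [ 0.62   0.032 -0.784] F [ 0.4  1.  -0.1] op 0.01
goal world [508.4  84.8 240. ] shift [-33.7  55.3 -95.9] turn [-38.3   1.6   1. ]
goal world [508.4  84.8 145. ] shift [-31.8 114.3 -21.4] turn [-38.3   1.6   1. ]
```

View pics/s3.png

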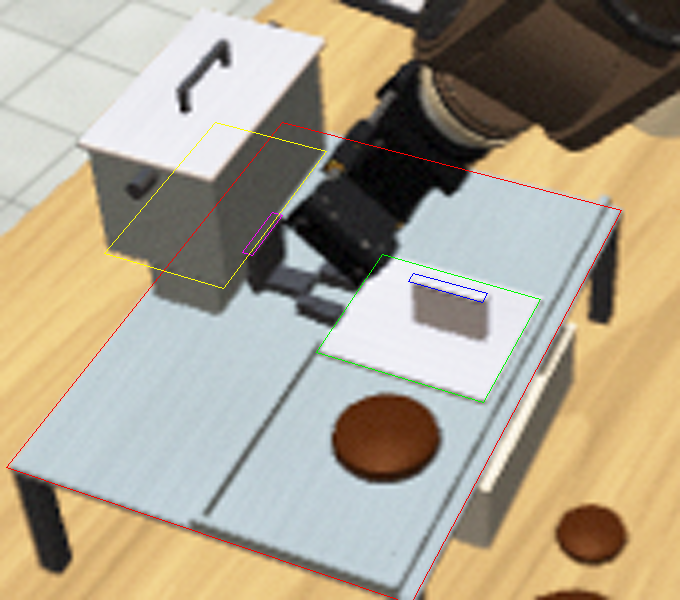

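>>> arm_command:
  motion: [-1,0,0,0,0,0,0,-1,0,0,0,0,0,0]

```text
t: 8.0
eef_pos: [614.5, 67.8, 197.5]
tcp_rot: [-2.472, 0.021, -1.42]
ft_force: [0.8, -0.3, -0.0]
opening: 0.007
```

Run:
```python
from h import *
now();goal((-15,42,130),0)
```

```text
t 8.0 chute [88.2 11.9 77.5] zdir [ 0.62   0.032 -0.784] F [ 0.8 -0.3 -0. ] op 0.01
goal world [508.4  84.8 250. ] shift [ -33.8   48.1 -104.1] turn [-38.4   1.6   1. ]
```

>>> arm_command:
  motion: [-1,-10,-10,-50,0,0,0,-1,-34,48,-104,-38,2,1,-1,-34,48,-104,-38,2,1,-1,-34,48,-104,-38,2,1,-1,-34,48,-104,-38,2,1,-1,-34,48,-104,-38,2,1,-1,-34,48,-104,-38,2,1,-1,-34,48,-104,-38,2,1,-1,-34,48,-104,-38,2,1,-1,-34,48,-104,-38,2,1,-1,-34,48,-104,-38,2,1,-1,-34,48,-104,-38,2,1]

```text
t: 9.2
eef_pos: [508.0, 84.9, 250.6]
tcp_rot: [-3.134, -0.005, -1.447]
ft_force: [0.1, -0.2, 1.3]
opening: 0.005
```

Run:
```python
from h import *
now();goal((-15,42,22),0)
p,d=env.read_camera('top');cv2.imwrite('pics/t2.png',over('top',p[:,:,::-1].copy(),3.8,(170,95,350,250),b=35))
p,d=env.read_camera('wrist');cv2.imwrite('pics/w3.png',over('wrist',p[:,:,::-1].copy(),1.4,(0,0,560,420),b=35,bis=(-20,120)))
```

```text
t 9.2 chute [-15.4  42.2 130.6] zdir [ 0.007 -0.005 -1.   ] F [ 0.1 -0.2  1.3] op 0.0
goal world [508.4  84.8 142. ] shift [ -0.4   0.4 108.6] turn [-0.4 -0.3 -0.1]
```

View pics/w3.png

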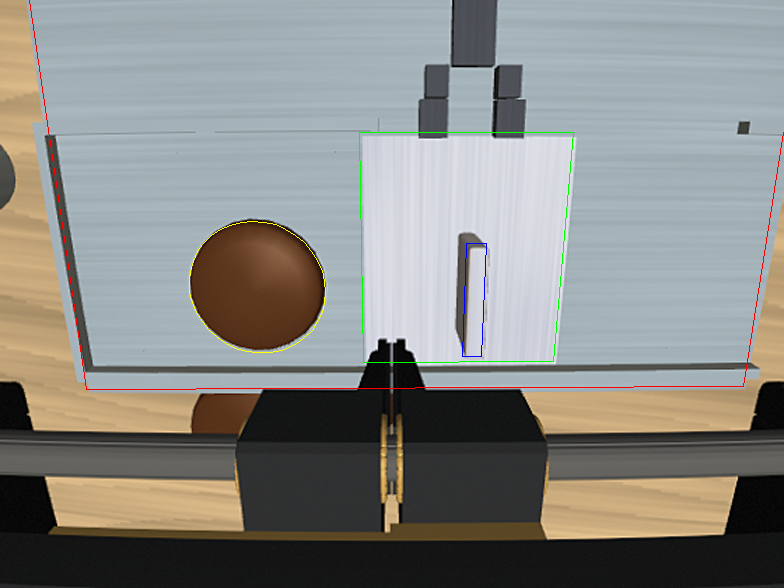

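>>> arm_command:
  motion: [-1,0,0,40,0,0,0,-1,0,0,80,0,0,0,-1,0,0,108,0,0,0,-1,0,0,108,0,0,0,-1,12,0,108,0,0,0,-1,20,0,108,0,0,0,-1,26,0,108,0,0,0,-1,32,0,108,0,0,0,-1,38,0,108,0,0,0,-1,45,0,108,0,0,0,-1,52,0,108,0,0,0,-1,59,0,108,0,0,0,-1,66,0,108,0,0,0,-1,73,0,108,0,0,0,-1,80,0,108,0,0,0,-1,87,0,108,0,0,0,-1,87,0,108,0,0,0]

```text
t: 11.0
eef_pos: [519.7, -2.9, 142.7]
tcp_rot: [-3.136, -0.006, -1.448]
ft_force: [-0.0, 0.7, 0.1]
opening: 0.007
```

Run:
```python
from h import *
now();goal((-15,-98,22),0)
```

```text
t 11.0 chute [-14.7 -46.4  22.7] zdir [ 0.005 -0.006 -1.   ] F [-0.   0.7  0.1] op 0.01
goal world [525.8 -54.1 142. ] shift [51.6  0.2  1. ] turn [-0.3 -0.4 -0.1]
```

>>> arm_command:
  motion: [-1,7,0,0,0,0,0,-1,14,0,0,0,0,0,-1,21,0,0,0,0,0,-1,28,0,0,0,0,0,-1,34,0,0,0,0,0,-1,39,0,0,0,0,0,-1,44,0,0,0,0,0,-1,47,0,0,0,0,0,-1,50,0,0,0,0,0,-1,50,0,0,0,0,0]

```text
t: 12.0
eef_pos: [526.3, -52.0, 143.4]
tcp_rot: [-3.135, -0.006, -1.448]
ft_force: [-0.4, 0.0, 0.1]
opening: 0.004
```

Run:
```python
from h import *
now();goal((-15,-98,22),0)
p,d=env.read_camera('wrist');cv2.imwrite('pics/w4.png',over('wrist',p[:,:,::-1].copy(),1.4,(0,0,560,420),b=35,hh=115,bis=(-20,120)))
```

```text
t 12.0 chute [-14.3 -95.9  23.4] zdir [ 0.007 -0.006 -1.   ] F [-0.4  0.   0.1] op 0.0
goal world [525.8 -54.1 142. ] shift [2.  0.7 1.4] turn [-0.4 -0.4 -0.1]
```

View pics/w4.png

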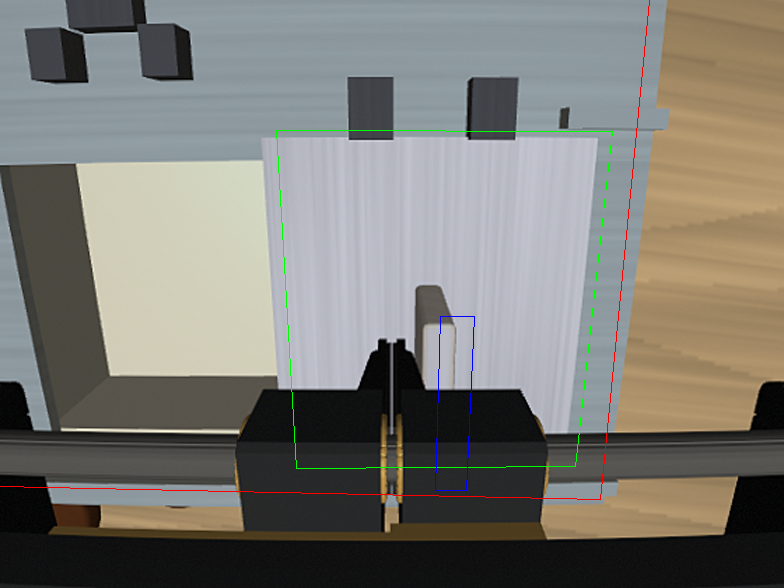

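>>> arm_command:
  motion: [-1,3,0,0,0,0,0,-1,5,0,0,0,0,0,-1,7,0,0,0,0,0,-1,8,0,0,0,0,0,-1,8,0,0,0,0,0]

```text
t: 12.55
eef_pos: [527.2, -58.9, 143.4]
tcp_rot: [-3.135, -0.005, -1.448]
ft_force: [2.8, 8.0, 1.0]
opening: 0.006
```

Run:
```python
from h import *
now()
```

```text
t 12.55 chute [ -14.3 -103.    23.4] zdir [ 0.007 -0.005 -1.   ] F [2.8 8.  1. ] op 0.01
```

>>> arm_command:
  motion: [-1,-6,0,0,0,0,0,-1,-10,0,0,0,0,0,-1,-10,0,-40,0,0,0,-1,-10,0,-80,0,0,0,-1,-10,0,-100,0,0,0,-1,-10,0,-100,0,0,0]

```text
t: 13.15
eef_pos: [525.9, -49.1, 245.9]
tcp_rot: [-3.131, -0.008, -1.447]
ft_force: [0.7, -0.1, -0.7]
opening: 0.005
```

Run:
```python
from h import *
now();goal((-20,190,100),0,90)
p,d=env.read_camera('top');cv2.imwrite('pics/t3.png',over('top',p[:,:,::-1].copy(),3.8,(170,95,350,250),b=35,hh=115))
p,d=env.read_camera('scene');cv2.imwrite('pics/s4.png',over('scene',p[:,:,::-1].copy(),4,(160,140,330,290),b=35,hh=115,bis=(-20,120)))
```

```text
t 13.15 chute [-14.3 -93.1 125.9] zdir [ 0.011 -0.008 -1.   ] F [ 0.7 -0.1 -0.7] op 0.01
goal world [485. 231. 220.] shift [-283.2    6.4   23.6] turn [ -0.1  -0.8 -90.1]
```

View pics/s4.png

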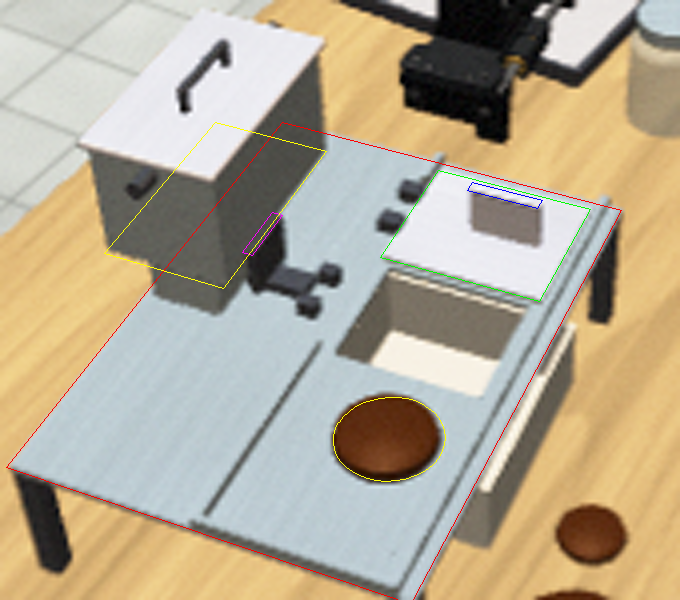

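>>> arm_command:
  motion: [-0.16,-283,6,0,0,-1,-90,-0.16,-283,6,0,0,-1,-90,-0.16,-283,6,0,0,-1,-90,-0.16,-283,6,0,0,-1,-90,-0.16,-283,6,0,0,-1,-90,-0.16,-283,6,0,0,-1,-90,-0.16,-283,6,0,0,-1,-90,-0.16,-283,6,0,0,-1,-90,-0.16,-283,6,0,0,-1,-90,-0.16,-283,6,0,0,-1,-90,-0.16,-283,6,0,0,-1,-90,-0.16,-283,6,0,0,-1,-90,-0.16,-283,6,0,0,-1,-90,-0.16,-283,6,0,0,-1,-90]

```text
t: 14.65
eef_pos: [484.1, 231.0, 240.9]
tcp_rot: [-3.137, 0.006, 0.122]
ft_force: [-0.1, -0.5, -0.3]
opening: 0.421
```

Run:
```python
from h import *
now();goal((-20,190,6),0,90)
```

```text
t 14.65 chute [-20.8 190.1 120.9] zdir [-0.006  0.005 -1.   ] F [-0.1 -0.5 -0.3] op 0.42
goal world [485. 231. 126.] shift [  1.5   0.7 114.9] turn [-0.3  0.3 -0.2]
```

>>> arm_command:
  motion: [-0.16,1,0,40,0,0,0,-0.16,1,0,80,0,0,0,-0.16,1,0,105,0,0,0,-0.16,1,0,114,0,0,0,-0.16,1,0,114,0,0,0,-0.16,1,10,114,0,0,0,-0.16,1,18,114,0,0,0,-0.16,1,23,114,0,0,0,-0.16,1,28,114,0,0,0,-0.16,2,33,114,0,0,0,-0.16,4,38,114,0,0,0,-0.16,6,43,114,0,0,0,-0.16,8,48,114,0,0,0,-0.16,10,53,114,0,0,0,-0.16,12,58,114,0,0,0,-0.16,14,63,114,0,0,0,-0.16,14,63,114,0,0,0]

```text
t: 16.35
eef_pos: [505.7, 170.4, 127.2]
tcp_rot: [-3.136, 0.005, 0.123]
ft_force: [-0.3, 0.6, 0.6]
opening: 0.42
```

Run:
```python
from h import *
now();goal((0,60,6),0,90)
p,d=env.read_camera('scene');cv2.imwrite('pics/s5.png',over('scene',p[:,:,::-1].copy(),4,(160,140,330,290),b=35,hh=115,bis=(-7,83)))
```

```text
t 16.35 chute [ -7.  127.3   7.2] zdir [-0.005  0.005 -1.   ] F [-0.3  0.6  0.6] op 0.42
goal world [521.  104.5 126. ] shift [ 7.1 67.3  0.8] turn [-0.3  0.3 -0.1]
```

View pics/s5.png

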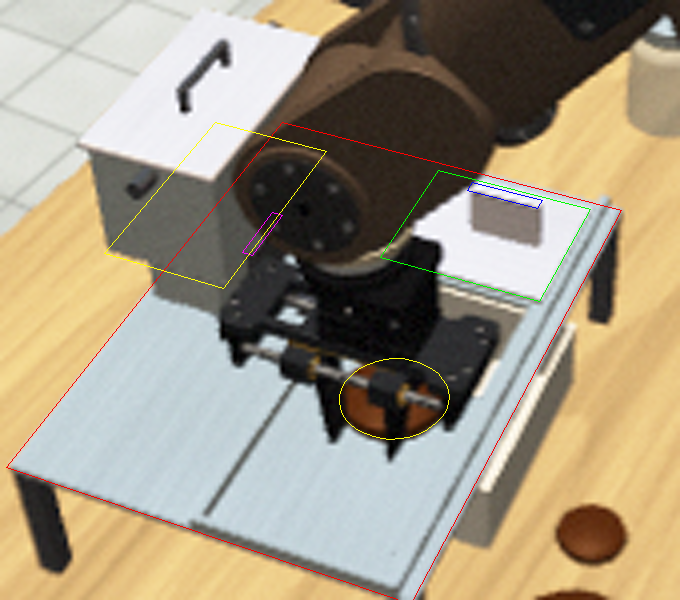

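>>> arm_command:
  motion: [-0.16,1,5,0,0,0,0,-0.16,2,10,0,0,0,0,-0.16,3,15,0,0,0,0,-0.16,5,20,0,0,0,0,-0.16,6,26,0,0,0,0,-0.16,7,32,0,0,0,0,-0.16,7,38,0,0,0,0,-0.16,7,44,0,0,0,0,-0.16,7,50,0,0,0,0,-0.16,7,56,0,0,0,0,-0.16,7,62,0,0,0,0,-0.16,7,68,0,0,0,0,-0.16,7,74,0,0,0,0,-0.16,7,74,0,0,0,0,-0.16,7,74,0,0,0,0]

```text
t: 17.9
eef_pos: [521.3, 98.1, 126.6]
tcp_rot: [-3.136, 0.005, 0.123]
ft_force: [0.1, -0.8, 0.7]
opening: 0.417
```

Run:
```python
from h import *
now()
p,d=env.read_camera('scene');cv2.imwrite('pics/s6.png',over('scene',p[:,:,::-1].copy(),4,(160,140,330,290),b=35,hh=115))
```

```text
t 17.9 chute [-0.5 53.5  6.6] zdir [-0.005  0.005 -1.   ] F [ 0.1 -0.8  0.7] op 0.42
```

View pics/s6.png

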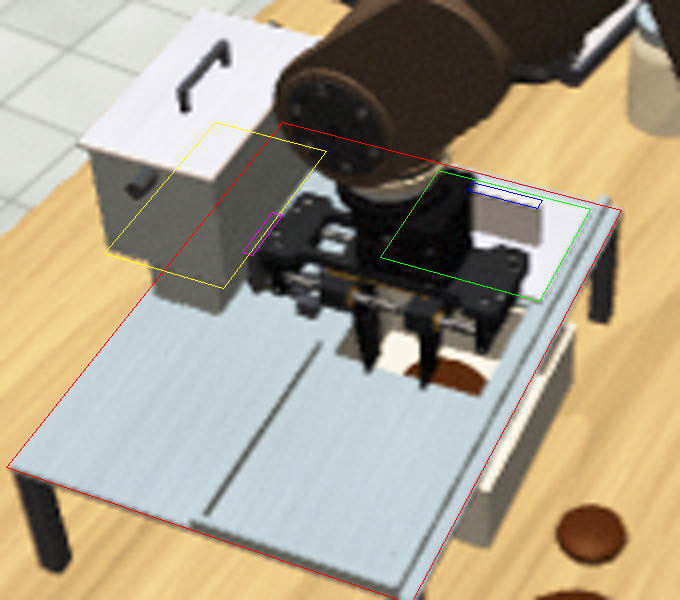

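>>> arm_command:
  motion: [-0.16,0,0,-40,0,0,0,-0.16,0,0,-80,0,0,0,-0.16,0,0,-120,0,0,0,-0.16,0,-60,-180,0,0,0,-0.16,0,-120,-200,0,0,0,-0.16,0,-120,-200,0,0,0,-0.16,0,-120,-200,0,0,0,-0.16,0,-120,-200,0,0,0]

```text
t: 18.75
eef_pos: [507.3, 217.1, 327.2]
tcp_rot: [-3.137, 0.005, 0.126]
ft_force: [-0.3, -0.3, 0.3]
opening: 0.419
```

Run:
```python
from h import *
now()
p,d=env.read_camera('scene');cv2.imwrite('pics/s7.png',over('scene',p[:,:,::-1].copy(),4,(160,140,330,290),b=35,hh=115))
r=env.recognise('scene','biscuit');cal=env.calibration('scene')
for q in r[:5]:
    u=q['location'];print(round(q['confidence'],2),u,w2c(px2w(cal,u,d[int(u[1]),int(u[0])])).round(1))
for n in['shaker','jar','bowl']:
    for q in env.recognise('scene',n)[:1]:u=q['location'];print(n,u,px2w(cal,u,d[int(u[1]),int(u[0])]).round(1))
```

```text
t 18.75 chute [  0.4 173.4 207.2] zdir [-0.005  0.005 -1.   ] F [-0.3 -0.3  0.3] op 0.42
0.62 [302.1, 305.6] [-185.1  184.   -93.9]
0.53 [306.8, 270.3] [-151.7   49.  -107.3]
0.4 [275.9, 234.5] [ -8.7 -47.5 -98.1]
shaker [196.7, 330.9] [  35.3  839.6 1049. ]
jar [327.0, 156.7] [ 526.3 -395.7   88.5]
bowl [350.1, 175.6] [ 431.8 -415.5   20.2]
```

View pics/s7.png

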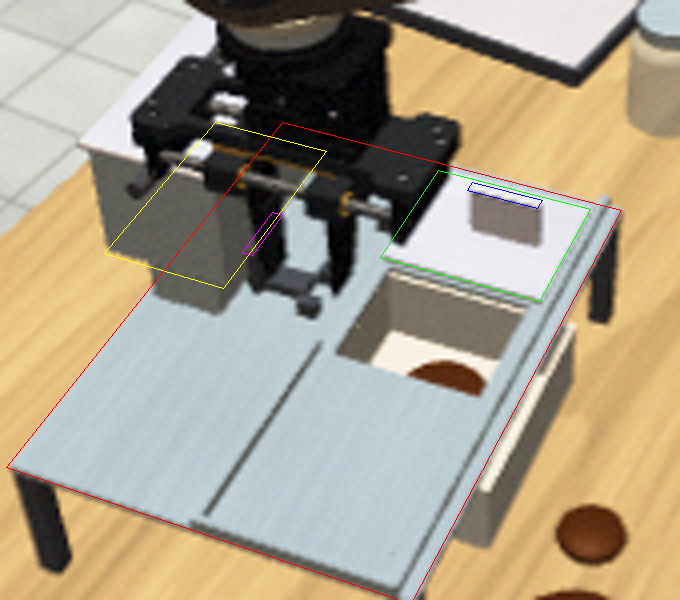

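Run:
```python
from h import *
print(env.job_done());now()
```

```text
the job is handed in; nothing more can be done
None
the job is handed in; nothing more can be done
```

The biscuit is in the tub, the bolt is back and the hatch is open. I handed the job in at about 19 s of the 64 s limit; the hand-in gives no verdict.

- **Bolt:** I pushed its plate with closed fingers, leaning about 38° back to clear the trough. I stopped when it resisted with about 26 N in total. The model overlay on the scene picture matched the plate at 35 mm.
- **Hatch:** I pushed the grip plate towards the robot's right until it met the stop, at about 8 N. The overlay matched 115 mm open. The biscuit was still up on the deck then.
- **Biscuit:** I chose the 80 mm one on the deck and left the larger and smaller look-alikes on the bench alone. I pushed it over the edge with the fingers part open.

**Last checks:**
- The biscuit showed through the opening at about x -9, y -48 mm in the chute's frame, its surface about 22 mm above the bench, so it lies flat in the tub.
- The arm was clear of everything, with forces near zero.
- The jar and bowl were where they started, within the networks' scatter.
- The shaker's depth reading failed in the last check, but its pixel had moved by less than 1 px.

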